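# Turn a leaded glass panel over in its hinged frames

### The arm

A 6-joint arm with a two-finger parallel gripper is mounted at the origin on the work surface. World frame = base frame: x ahead of the robot, y to its left, z up, the work surface at z = 0. Lengths are in m, angles in rad, forces in N, time in s.
With the tool pointing down it reaches from about 0.25 to 0.725 m from the base axis. Payload 4 kg.
Tool frame: the origin (TCP) lies on the centre line of the jaws, within the pads' length; the fingertips stand ahead of it and the grasp point (between the pads) lies 11 mm behind it (bot.tip_extent is the z of the fingertips in the tool frame, in m); z points along the fingers, y is the direction in which the jaws open and shut (so a half turn about z gives the same grasp; the last joint's range is limited). The gripper opens to 85 mm and grips with 20 to 120 N. Pads are 22 mm wide; open, the fingers measure 114 mm over their backs; the gripper's body (76 mm by 85 mm) begins 54 mm behind the grasp point. The pads swing forward as they close: fully open they stand 13 mm farther back than shut.
Start: joints at [1.224, 0.241, 0.005, 1.335, 0, 1.571], TCP at [0.17, 0.47, 0.239] pointing down, gripper open.
Joint ranges: [-2.72, 2.72], [-1.05, 1.87], [-1.09, 1.28], [-1.99, 2.15], [-1.42, 1.44], [-3.14, 3.14]. Speed limits (rad/s): [2.79, 2.79, 3.14, 3.14, 3.14, 3.14].

### API

Orientations are given as a unit quaternion [x, y, z, w].
In Python, from workcell import bot gives the robot as it stands.
- The arm moves only by the shell command python3 -m jog 'ROWS'. ROWS is JSON, a list that holds one entry, the list of rows, each a list of 7 numbers: the shift along the world's x, y, z in m, then the turn, a rotation vector about the world's x, y, z in degrees, then the closure in counts, from 0 (fully open) to 255 (shut). In form: [[[tx, ty, tz, ax, ay, az, fingers], ...]]. A call has 1 to 10 rows; each row is the pose to reach, as a shift and turn from the pose commanded when the call began; what a row does not reach only later rows make up. A row lasts 1/12 s, in which the tool goes at most 41.7 mm and 7.16 degrees, less where a joint would pass 70% of its speed; a pose out of reach is approached as far as the arm can. A call with a gripper value outside its range is refused whole. The fingers move at their own pace and stop on an object; the grip force is fixed at half the most. Time passes only in rows, so rows that repeat a pose let the fingers close. It gives the time, the measured TCP pose, the force and the opening at its end, in the units of the state.
- bot.get_obs(): the state, without advancing time (a new reading comes with each control period).
- bot.camera(name): name is "scene" or "top" or "wrist"; returns the picture (384x512x3 uint8, blue, green, red); there is no depth.
- bot.camera_model(name): a dict with "K" (3x3 intrinsics, pixels), "T" (4x4, takes a point from camera to world coordinates). Camera axes: x right, y down, z forward; pixel columns grow to the right and rows downward; lengths in m; the calibration is good to about 2 mm. A picture is of the moment at which its call begins: read the wrist's pose just before it. camera_model takes no time and is no camera call; for the wrist camera it gives the pose at the moment of the call.
- bot.job_done(): hands the job in, once; it reports no verdict.
The state is a dict: "clock": time; "joint_pos": joint angles; "joint_vel": joint speeds; "tau": joint torques, N m; "eef_pos": TCP position; "tool_rot": TCP orientation; "ft_force": force on the tool from outside, world axes, zero at the start; "ft_torque": the same for the moment, N m; "grip_width": finger opening in m.
Only numpy, scipy, OpenCV 4.12 (cv2) and the standard library are available. Lean on these libraries where they do the work, as an engineer would, in place of code of your own. Each camera call takes 0.05 s, during which the arm holds its last target. There are 200 camera calls.

### The job

The little leaded panel lies painted face up in the lower turnover frame on the light box. Gently close the upper frame fully down over it, then swing the two frames together, kept closed, over the hinge and lay them down gently, without letting them drop, on the other half of the light box, so that the panel lies back up between them. Do not knock the riser, and leave the bottle, jar, brush and glass dish where they are.

Things in the scene. Friction and masses are not known exactly. Their poses are not given: they have to be found in the camera images.
- lightbox: Fixed flat light box, black rim and glowing white top, 250 (x) x 350 (y) x 28 mm high. Origin: centre of its underside, on the table; z up. The hinge of the turnover frames runs along its x axis across its middle, 40 mm above the table. The panel lies on its +y half at the start; the -y half is free.
- hinge_mid (a point): Midpoint of the hinge axis, 40 mm straight above the light box's origin; x axis along the hinge, z up.
- lower_frame (a joint): Lower turnover frame, angle (rad) about the light box's x axis: 0 = flat on the +y half, 1.57 = upright, 3.14 = turned right over on the -y half (its stop). Pale wooden frame with open window, 190 (along the hinge) x 160 x 10 mm, 12 to 172 mm from the hinge axis. Light hinge friction (0.2 N m): off balance it falls if let go.
- upper_frame (a joint): Upper turnover frame, angle (rad) relative to the lower one about the same hinge axis: 0 = closed on it (stop), growing as it opens, to 2.8. Same shape and size. Stiff friction hinge (0.55 N m, 2.8 N at the lug): it stays at any angle where it is left, and stays closed, with the panel in it, while the lower frame is swung over. Starts open by 1.75 to 2.6, leaning over the -y half.
- lower_grip (a point): Middle of the lower frame's grip lug: black, round-ended, 14 mm thick along the hinge, 30 mm high, standing out of the free edge, 172 to 215 mm from the hinge axis. The point is 200 mm from the hinge, 40 mm to -x of its midpoint, in the plane where the frames meet (40 mm above the table at start). y axis out along the lug, x along the hinge. Pinched along x, it can turn between the fingers.
- upper_grip (a point): Grip point in the middle of the upper frame's grip lug, the same shape, 14 mm thick along the hinge, 30 mm high, 172 to 215 mm from the hinge axis. The point is 200 mm from the hinge, 40 mm to +x of its midpoint, in the plane where the frames meet (when closed: 40 mm above the table and 80 mm beside the lower one). y axis out along the lug, x along the hinge.
- panel: Loose leaded glass panel, 140 (x) x 120 (y) x 6 mm, about 200 g, grey lead edge, amber, green and clear glass, brown painted lines on the face that is up at the start. Origin: centre of the face that is underneath at the start; z out of the painted face. It lies with 2.5 mm play in the 4 mm deep rebate of the lower frame; the upper frame has the same rebate.
- riser: Fixed plywood bench riser, board 500 (x) x 200 (y) x 15 mm on two end legs, underside 150 mm above the table. Origin: on the table under the board's centre. Its edge towards the hinge (100 mm to -y of its origin) is 197 to 201 mm from the hinge axis: right above the lugs when the frames lie on the +y half, so a gripper there must lean back towards the hinge by 25 to 40 degrees.
- drop_bottle: Bystander: amber bottle, 38 mm wide, 95 mm high, on the riser. Origin: centre of its base.
- pigment_jar: Bystander: squat jar, 52 mm wide, 60 mm high, on the riser. Origin: centre of its base.
- brush: Bystander: brush, 190 mm long, lying on the table beyond the light box as seen from the robot.
- glass_dish: Bystander: shallow glass dish, 90 mm wide, 38 mm high, on the table to the right of the light box. Origin: centre of its base.
Mind the look-alikes: they are no part of the job. Leave any blue or purple look-alike of the panel alone.

How it is judged:
On the way, in this order (a step that is already met when the one before it is completed fails the run):
1. the upper frame is closed over the panel while the lower frame still lies flat (value of joint upper_frame below 0.06 rad and value of joint lower_frame below 0.1 rad), for 0.2 s.
2. the closed pair is swung over onto the other half of the light box (value of joint lower_frame above 3.07 rad and value of joint upper_frame below 0.08 rad), for 0.2 s.
At the end, for the whole second after the job is handed in: The lower frame is turned right over (above 3.07 rad, stop 3.14), the upper frame closed against it (below 0.08 rad), and the panel at rest (below 0.02 m/s) between them on the -y half, its centre 80 to 105 mm from the hinge, painted face down and level within 0.1 rad (all of step 2 and angle between panel's own z axis and vertical above 3.04 rad and y of panel in the frame of lightbox between -0.105 and -0.08 m and linear speed of panel below 0.02 m/s); the robot touches nothing.
It fails at once if the frames are dropped or slammed (over 3.5 rad/s, about 0.7 m/s at the lug) (velocity of joint lower_frame above 3.5 rad/s or velocity of joint any of lower_frame, upper_frame below -3.5 rad/s).
It fails at once if the frames part while they are swung over (over 0.25 rad with the lower frame past 0.5 rad) (value of joint upper_frame above 0.25 rad and value of joint lower_frame above 0.5 rad).
It fails at once if the riser is struck (over 10 N) (contact force between riser and the arm above 10 N or contact force between riser and the fingers above 10 N).
It fails at once if the bottle, jar, brush or glass dish is moved by more than 25 mm (distance of any of drop_bottle, pigment_jar, brush, glass_dish from where it was at the start of the episode above 0.025 m).
It also fails if it takes over 58 s, if anything falls off the work surface, if the arm or the gripper's body presses on something with over 40 N, if the wrist force passes 120 N, or if a joint passes its speed limit or range.

## Working session

There is one attempt and no reset: what is moved stays moved. The work goes in short steps, Python scripts to look and compute and a shell command to move; the robot and the scene stay as the last step left them, time stands still between calls to the robot, and variables do not carry over. Pictures are saved under pics/ and viewed, about 8 in all and at most 12, crops included, and the job is handed in when it is done.

```bash
mkdir -p pics; ls
python3 - <<'E'
from workcell import bot
import cv2,numpy as np
o=bot.get_obs();print({k:np.round(v,3).tolist() for k,v in o.items()},bot.tip_extent)
for n in("scene","top"):
    m=bot.camera_model(n);print(n,np.round(m["K"],1).tolist(),np.round(m["T"],3).tolist())
    cv2.imwrite(f"pics/{n}0.png",bot.camera(n))
a=np.hstack([cv2.imread("pics/scene0.png"),cv2.imread("pics/top0.png")]);
E
```

```text
pics
{'clock': 0.0, 'joint_pos': [1.224, 0.241, 0.004, 1.335, 0.0, 1.571], 'joint_vel': [0.002, -0.0, -0.001, 0.001, 0.0, 0.0], 'tau': [0.0, -37.232, 25.241, 0.017, 0.0, 0.0], 'eef_pos': [0.17, 0.47, 0.238], 'tool_rot': [0.173, 0.985, -0.001, -0.0], 'ft_force': [0.597, -0.711, 0.105], 'ft_torque': [-0.004, 0.031, -0.012], 'grip_width': 0.085} 0.008
scene [[465.8, 0.0, 259.0], [0.0, 465.8, 192.0], [0.0, 0.0, 1.0]] [[-0.877, 0.388, -0.283, 0.899], [0.48, 0.697, -0.533, 0.762], [-0.01, -0.603, -0.798, 1.149], [0.0, 0.0, 0.0, 1.0]]
top [[398.3, 0.0, 257.0], [0.0, 398.3, 195.0], [0.0, 0.0, 1.0]] [[-0.008, -0.992, 0.127, 0.362], [-1.0, 0.009, 0.006, 0.057], [-0.007, -0.127, -0.992, 1.26], [0.0, 0.0, 0.0, 1.0]]
```

View pics/scene0.png

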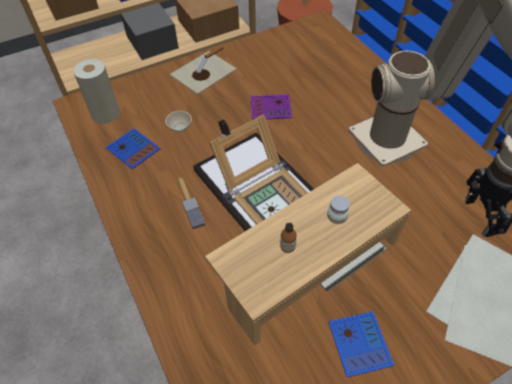

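View pics/top0.png

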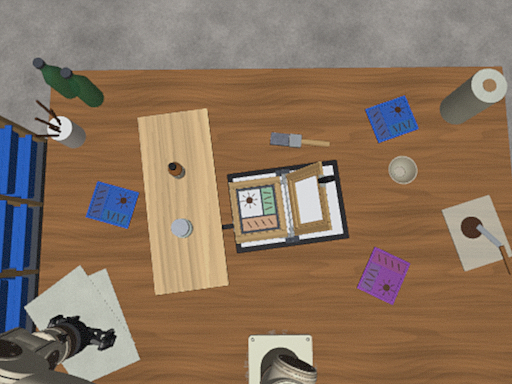

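The top picture shows the light box at about (288,205), the riser to its left, and the upper frame leaning right with its lug at about (325,180). The lower lug is at (227,227). I'll enlarge both.

Run:
```python
import cv2,numpy as np
a=cv2.imread("pics/top0.png")[150:260,215:360]; a=cv2.resize(a,None,fx=5.5,fy=5.4,interpolation=cv2.INTER_CUBIC)
cv2.imwrite("pics/t1.png",a)
a=cv2.imread("pics/scene0.png")[110:230,185:325]; a=cv2.resize(a,None,fx=5,fy=5,interpolation=cv2.INTER_CUBIC)
cv2.imwrite("pics/s1.png",a)
```

```text
(no output)
```

View pics/t1.png

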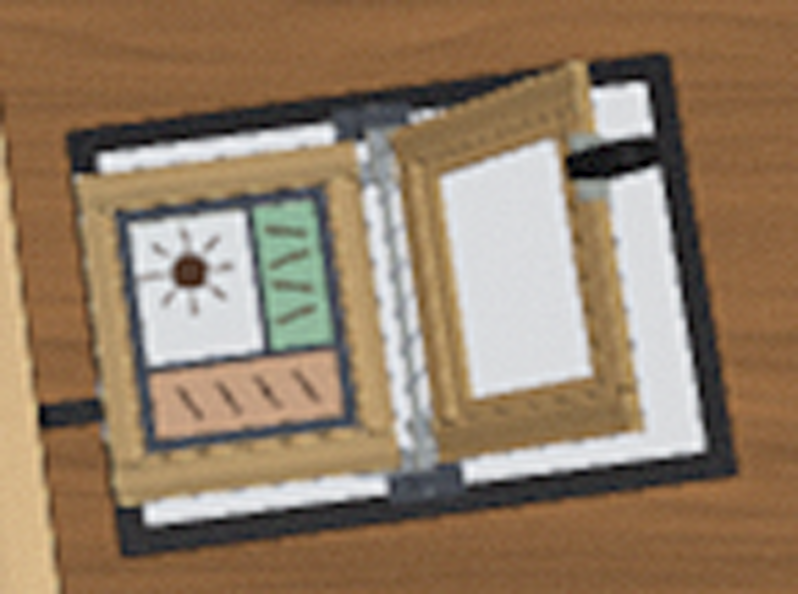

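View pics/s1.png

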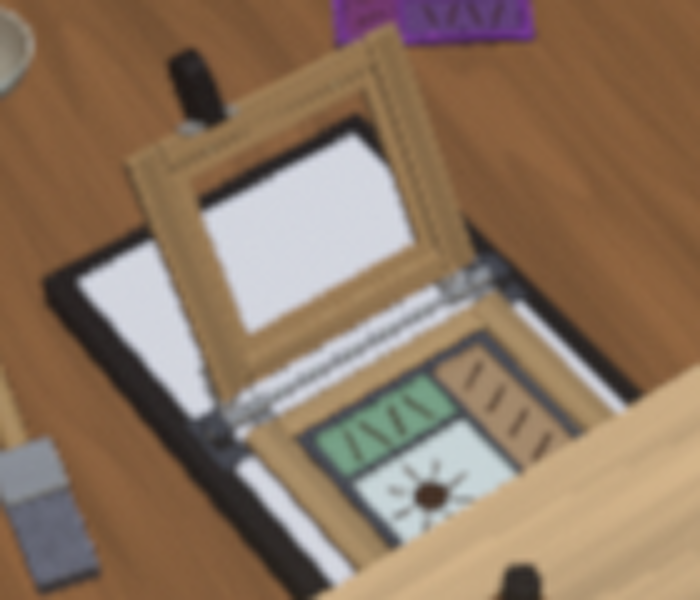

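```bash
cat > geo.py <<'E'
import numpy as np
from workcell import bot
def proj(n,P):
    m=bot.camera_model(n);P=np.atleast_2d(P);c=(P-m["T"][:3,3])@m["T"][:3,:3]
    p=c@m["K"].T;return p[:,:2]/p[:,2:]
def frame(x0,y0,yaw):
    c,s=np.cos(yaw),np.sin(yaw);return np.array([[c,-s,0],[s,c,0],[0,0,1]]),np.array([x0,y0,0])
def pt(pose,x,r,th,n=0):  # point at angle th about hinge, radius r, n normal offset; local
    R,t=frame(*pose);return t+R@np.array([x,r*np.cos(th)-n*np.sin(th),.04+r*np.sin(th)+n*np.cos(th)])
E
python3 - <<'E'
from geo import *
from scipy.optimize import least_squares
T=lambda u,v:(215+(u+.5)/5.5-.5,150+(v+.5)/5.4-.5)
S=lambda u,v:(185+(u+.5)/5-.5,110+(v+.5)/5-.5)
tc=[T(68,132),T(668,55),T(737,472),T(122,555)]
loc=np.array([[.125,.175,.028],[.125,-.175,.028],[-.125,-.175,.028],[-.125,.175,.028]])
def f(p,full=False):
    R,t=frame(*p[:3]); r=[proj("top",loc@R.T+t)-tc]
    r.append(proj("scene",(loc@R.T+t)[1:2])-S(45,280))
    lug=[pt(p[:3],.04,q,p[3]) for q in(.172,.215)]
    r.append(proj("top",lug)-[T(572,162),T(660,153)])
    r.append(proj("scene",lug)-[S(212,122),S(183,57)])
    lo=[pt(p[:3],-.04,.172,0)]; r.append(proj("top",lo)-[T(103,412)])
    r=np.vstack(r); return r if full else r.ravel()
s=least_squares(f,[.4,0,.13,2],loss="soft_l1");p=s.x
print(p,np.degrees(p[2:]));print(np.round(f(p,1),1).tolist())
print("upper grip",pt(p[:3],.04,.2,p[3]),"lower",pt(p[:3],-.04,.2,0))
R,t=frame(*p[:3]);print("xaxis",R[:,0],"y",R[:,1])
# independent stereo of lug tip
def ray(n,uv):
    m=bot.camera_model(n);d=m["T"][:3,:3]@np.linalg.solve(m["K"],[*uv,1]);return m["T"][:3,3],d/np.linalg.norm(d)
for a,b in((T(660,153),S(183,57)),(T(572,162),S(212,122))):
    o1,d1=ray("top",a);o2,d2=ray("scene",b)
    k=np.linalg.lstsq(np.c_[d1,-d2],o2-o1,rcond=None)[0];A=o1+k[0]*d1;B=o2+k[1]*d2;print("stereo",(A+B)/2,np.linalg.norm(A-B))
# riser edge, z=.165 top
for uv in((208,109),(228,286)):
    o1,d1=ray("top",uv);q=o1+d1*(.165-o1[2])/d1[2];print("riser",q,R.T@(q-t))
E
```

```text
[ 0.48716857 -0.02724913  0.12991011  2.11933822] [  7.44330082 121.42913545]
[[-1.3, -0.2], [-0.4, -1.1], [0.3, 0.6], [-0.7, 1.1], [-1.0, -0.9], [2.2, 0.9], [-3.2, -0.9], [-0.4, -0.6], [0.2, -1.3], [-0.2, -0.3]]
upper grip [ 0.54034159 -0.12547726  0.21065715] lower [0.42159663 0.16588378 0.04      ]
xaxis [0.99157354 0.12954501 0.        ] y [-0.12954501  0.99157354  0.        ]
stereo [ 0.5399232  -0.14331495  0.20967908] 0.003352069018915306
stereo [ 0.54023799 -0.10428819  0.19129759] 4.7940634759606936e-05
riser [0.7516851  0.20138607 0.165     ] [0.29190614 0.19244181 0.165     ]
riser [0.25636373 0.14370591 0.165     ] [-0.2067136  0.1994141  0.165    ]
```

Both views fit to about 1–2 px: hinge yaw is 7.4°, the upper frame is open about 120°, and the upper lug is near (0.540, -0.125, 0.211). I'll raise the tool and go to a pose 90 mm back from the upper lug along its axis, leaning 33°.

```bash
cat >> geo.py <<'E'
from scipy.spatial.transform import Rotation as Ro
POSE=[.4872,-.0272,.1299];TH=2.119
def tool(pose,lean,P,back=0):   # grasp point at P, backed off; lean in rad
    R,_=frame(*pose);z=R@[0,np.sin(lean),-np.cos(lean)];y=R[:,0];x=np.cross(y,z)
    return P+z*(.011-back),Ro.from_matrix(np.c_[x,y,z])
def delta(t,r):
    o=bot.get_obs();q=Ro.from_quat(o["tool_rot"])
    return np.round(t-o["eef_pos"],4).tolist(),np.round(np.degrees((r*q.inv()).as_rotvec()),2).tolist()
E
python3 - <<'E'
from geo import *
print(delta(*tool(POSE,np.radians(33),pt(POSE,.04,.2,TH),.09)))
E
```

```text
([0.3762, -0.6377, 0.0384], [27.09, 21.63, -60.9])
```

```bash
python3 -m jog '[[[0,0,0.04,2.7,2.2,-6.1,0],[0,0,0.08,5.4,4.3,-12.2,0],[0,0,0.12,8.1,6.5,-18.3,0],[0,0,0.16,10.8,8.7,-24.4,0],[0.02,-0.034,0.16,13.5,10.8,-30.5,0],[0.04,-0.068,0.16,16.3,13,-36.5,0],[0.06,-0.102,0.16,19,15.1,-42.6,0],[0.08,-0.136,0.16,21.7,17.3,-48.7,0],[0.1,-0.17,0.16,24.4,19.5,-54.8,0],[0.12,-0.204,0.16,27.1,21.6,-60.9,0]]]'
python3 - <<'E'
from geo import *
print(delta(*tool(POSE,np.radians(33),pt(POSE,.04,.2,TH),.09)), bot.get_obs()["joint_pos"])
E
```

```text
clock: 0.93
eef_pos: [0.29, 0.2646, 0.3994]
tool_rot: [0.634, 0.719, 0.19, -0.213]
ft_force: [0.2, 0.7, 0.3]
grip_width: 0.0857
([0.2559, -0.4326, -0.1225], [-0.16, 0.12, 0.32]) [ 0.32477106 -0.15841189 -0.12888784  1.46869463  0.56498279  1.80886869]
```

```bash
python3 -m jog '[[[0.02,-0.035,0,0,0,0,0],[0.04,-0.07,0,0,0,0,0],[0.06,-0.105,0,0,0,0,0],[0.08,-0.14,0,0,0,0,0],[0.1,-0.175,0,0,0,0,0],[0.12,-0.21,0,0,0,0,0],[0.14,-0.245,0,0,0,0,0],[0.16,-0.28,0,0,0,0,0],[0.18,-0.31,-0.01,0,0,0,0],[0.2,-0.34,-0.025,0,0,0,0]]]' && python3 -m jog '[[[0.02,-0.03,-0.02,0,0,0,0],[0.04,-0.06,-0.04,0,0,0,0],[0.056,-0.085,-0.06,0,0,0,0],[0.056,-0.092,-0.08,0,0,0,0],[0.056,-0.092,-0.097,0,0,0,0],[0.056,-0.092,-0.097,0,0,0,0],[0.056,-0.092,-0.097,0,0,0,0]]]'
python3 - <<'E'
from geo import *
import cv2
t,r=tool(POSE,np.radians(33),pt(POSE,.04,.2,TH),.09)
print(delta(t,r), bot.get_obs()["joint_pos"])
m=bot.camera_model("wrist");im=bot.camera("wrist");np.savez("w1.npz",K=m["K"],T=m["T"])
for q in[(.04,.2,TH),(.04,.215,TH),(.04,.172,TH)]: print(proj("wrist",pt(POSE,*q)))
cv2.imwrite("pics/w1.png",im)
E
```

```text
clock: 1.77
eef_pos: [0.491, -0.076, 0.3745]
tool_rot: [0.633, 0.72, 0.189, -0.212]
ft_force: [0.4, 1.1, 0.5]
grip_width: 0.0851
clock: 2.35
eef_pos: [0.5454, -0.1655, 0.2761]
tool_rot: [0.633, 0.72, 0.188, -0.215]
ft_force: [-0.5, 0.5, 1.0]
grip_width: 0.0852
([0.0006, -0.0026, 0.0008], [-0.13, -0.08, 0.07]) [-0.52182949  0.6524309   0.59406288  1.88964338  0.44947189  0.83348539]
[[254.95229044 212.85299926]]
[[254.9804502  220.99027842]]
[[254.90822955 200.12079766]]
```

View pics/w1.png

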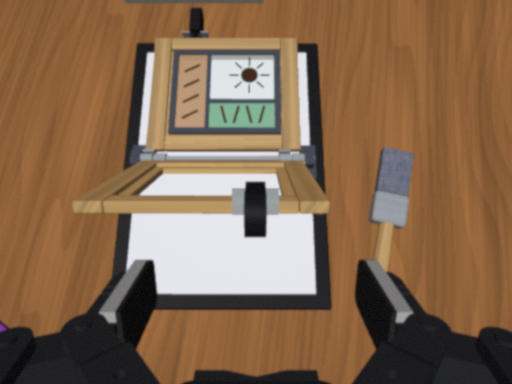

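Run:
```python
from geo import *
from scipy.optimize import least_squares
w=np.load("w1.npz")
def pj(P):
    c=(np.atleast_2d(P)-w["T"][:3,3])@w["T"][:3,:3];p=c@w["K"].T;return p[:,:2]/p[:,2:]
loc=np.array([[.125,.175,.028],[.125,-.175,.028],[-.125,-.175,.028],[-.125,.175,.028]])
obs=[(317,43),(329,308),(118,307),(138,43),(76,212),(328,212),(78,203),(324,203)]
def f(p,full=0):
    R,t=frame(*p[:3]);P=[*(loc@R.T+t)]+[pt(p[:3],x,.172,p[3],n) for n in(.01,0) for x in(-.095,.095)]
    r=pj(P)-obs;return r if full else r.ravel()
s=least_squares(f,POSE+[TH],loss="soft_l1");print(s.x,np.round(f(s.x,1),1).tolist())
print(pj([pt(s.x[:3],.04,.215,s.x[3],n) for n in(-.015,.015)]),pj(pt(s.x[:3],-.04,.2,0)))
P=list(s.x[:3]);print(delta(*tool(P,np.radians(33),pt(P,.04,.2,s.x[3]),.0)))
```

```text
[ 0.4874835  -0.02502929  0.1243118   2.14084056] [[1.4, -2.9], [2.9, -0.2], [-10.8, -0.1], [-1.6, -3.5], [-1.4, 2.2], [1.7, 3.1], [-5.5, -1.5], [6.6, -0.6]]
[[255.81772719 201.73443531]
 [255.65856045 246.7510512 ]] [[197.67320748  17.97195782]]
([-0.006, 0.0442, -0.0786], [-0.04, 0.09, -0.27])
```

Run:
```python
from geo import *
from scipy.optimize import least_squares
w=np.load("w1.npz")
print(w["T"][:3,3])
def pj(P):
    c=(np.atleast_2d(P)-w["T"][:3,3])@w["T"][:3,:3];p=c@w["K"].T;return p[:,:2]/p[:,2:]
loc=np.array([[.125,.175,.028],[.125,-.175,0],[-.125,-.175,0],[-.125,.175,.028]])
obs=[(317,43),(329,308),(118,307),(138,43),(76,212),(328,212),(255.5,182),(255.5,237)]
def f(p,full=0):
    R,t=frame(*p[:3]);P=[*(loc@R.T+t)]+[pt(p[:3],x,.172,p[3],.01) for x in(-.095,.095)]+[pt(p[:3],.04,.2,p[3],-.015),pt(p[:3],.04,.212,p[3],.013)]
    r=pj(P)-obs;return r if full else r.ravel()
s=least_squares(f,POSE+[TH],loss="soft_l1");print(s.x,np.round(f(s.x,1),1).tolist())
P=list(s.x[:3]);print(delta(*tool(P,np.radians(33),pt(P,.04,.2,s.x[3]),.0)))
```

```text
[ 0.5462668  -0.17235666  0.43245916]
[ 0.48759155 -0.02725762  0.12753875  2.11270415] [[0.9, -1.8], [-1.7, 0.1], [-1.0, 1.0], [-2.3, -1.9], [-2.8, -0.5], [2.5, -0.3], [0.6, 6.8], [0.5, -0.3]]
([-0.0062, 0.0469, -0.0756], [-0.04, 0.09, -0.08])
```

The refit agrees with the first estimate to about 1 mm and 0.1° in yaw. Next I'll advance along the lug and close.

```bash
sed -i 's/^POSE=.*/POSE=[.4874,-.0272,.1285];TH=2.115/' geo.py; python3 -m jog '[[[-0.002,0.012,-0.02,0,0,0,0],[-0.004,0.024,-0.04,0,0,0,0],[-0.005,0.036,-0.06,0,0,0,0],[-0.006,0.047,-0.076,0,0,0,0],[-0.006,0.047,-0.076,0,0,0,0],[-0.006,0.047,-0.076,0,0,0,0]]]' && python3 -m jog '[[[0,0,0,0,0,0,255],[0,0,0,0,0,0,255],[0,0,0,0,0,0,255],[0,0,0,0,0,0,255],[0,0,0,0,0,0,255],[0,0,0,0,0,0,255],[0,0,0,0,0,0,255],[0,0,0,0,0,0,255]]]'
python3 - <<'E'
from geo import *
R,t0=frame(*POSE)
o=bot.get_obs();z=Ro.from_quat(o["tool_rot"]).as_matrix()[:,2];g=o["eef_pos"]-.011*z
l=R.T@(g-t0)-[0,0,.04];th=np.arctan2(l[2],l[1]);print("grasp local",l,np.degrees(th),np.hypot(l[1],l[2]))
r=np.hypot(l[1],l[2])
for k in range(10,-1,-1):
    a=th*k/10;print(round(np.degrees(a)),np.round(R@[0,r*np.cos(a)-l[1],r*np.sin(a)-l[2]],4))
E
```

```text
clock: 2.9
eef_pos: [0.54, -0.118, 0.203]
tool_rot: [0.632, 0.721, 0.188, -0.212]
ft_force: [0.3, 0.2, 0.0]
grip_width: 0.0855
clock: 3.57
eef_pos: [0.5391, -0.1193, 0.2016]
tool_rot: [0.633, 0.72, 0.187, -0.213]
ft_force: [-4.4, -3.1, 3.7]
grip_width: 0.0131
grasp local [ 0.03946017 -0.10399738  0.17087754] 121.32501478532436 0.20003646749395806
121 [ 0. -0.  0.]
109 [-0.0049  0.0379  0.018 ]
97 [-0.0102  0.0788  0.0276]
85 [-0.0156  0.1207  0.0284]
73 [-0.0209  0.1618  0.0202]
61 [-0.0259  0.2003  0.0035]
49 [-0.0303  0.2345 -0.021 ]
36 [-0.034   0.2628 -0.0522]
24 [-0.0367  0.284  -0.0887]
12 [-0.0384  0.2971 -0.1288]
0 [-0.039   0.3015 -0.1709]
```

```bash
python3 -m jog '[[[-0.0024,0.0185,0.0098,0,0,0,255],[-0.0049,0.0379,0.018,0,0,0,255],[-0.0075,0.058,0.0238,0,0,0,255],[-0.0102,0.0788,0.0276,0,0,0,255],[-0.0129,0.0998,0.029,0,0,0,255],[-0.0156,0.1207,0.0284,0,0,0,255],[-0.0183,0.1415,0.0253,0,0,0,255],[-0.0209,0.1618,0.0202,0,0,0,255],[-0.0235,0.1815,0.0128,0,0,0,255],[-0.0259,0.2003,0.0035,0,0,0,255]]]'
python3 - <<'E'
from geo import *
R,t0=frame(*POSE)
o=bot.get_obs();z=Ro.from_quat(o["tool_rot"]).as_matrix()[:,2];g=o["eef_pos"]-.011*z
l=R.T@(g-t0)-[0,0,.04];th=np.arctan2(l[2],l[1]);print("grasp local",l,np.degrees(th),np.hypot(l[1],l[2]),o["ft_torque"],o["joint_pos"])
tgt=np.array([0.5391,-.1193,.2016])+[-.0259,.2003,.0035];print("lag",o["eef_pos"]-tgt)
l=R.T@(tgt-.011*z-t0)-[0,0,.04];r=.2;th=np.arctan2(l[2],l[1])
for k in range(12,-1,-1):
    a=th*k/12;print(round(np.degrees(a)),np.round(R@[0,r*np.cos(a)-l[1],r*np.sin(a)-l[2]],4))
E
```

```text
clock: 4.4
eef_pos: [0.5134, 0.0815, 0.2056]
tool_rot: [0.633, 0.72, 0.187, -0.212]
ft_force: [-3.1, -5.1, 4.7]
grip_width: 0.0134
grasp local [0.03969624 0.09849469 0.17486678] 60.60937152902046 0.20069776847756504 [-1.58436377  0.49089289  0.31612338] [-0.14440606  0.39811167  0.00750992  1.35045261  0.55027495  1.24946805]
lag [0.00020281 0.00049045 0.00052616]
61 [ 0. -0. -0.]
56 [-0.0019  0.0148 -0.0093]
51 [-0.0037  0.0288 -0.0199]
45 [-0.0054  0.0418 -0.0317]
40 [-0.0069  0.0538 -0.0446]
35 [-0.0083  0.0645 -0.0585]
30 [-0.0096  0.074  -0.0734]
25 [-0.0106  0.0821 -0.089 ]
20 [-0.0115  0.0889 -0.1052]
15 [-0.0122  0.0942 -0.122 ]
10 [-0.0127  0.098  -0.1392]
5 [-0.013   0.1004 -0.1567]
0 [-0.0131  0.1011 -0.1743]
```

```bash
python3 -m jog '[[[-0.0019,0.0148,-0.0093,0,0,0,255],[-0.0037,0.0288,-0.0199,0,0,0,255],[-0.0054,0.0418,-0.0317,0,0,0,255],[-0.0069,0.0538,-0.0446,0,0,0,255],[-0.0083,0.0645,-0.0585,0,0,0,255],[-0.0096,0.074,-0.0734,0,0,0,255],[-0.0106,0.0821,-0.089,0,0,0,255],[-0.0115,0.0889,-0.1052,0,0,0,255],[-0.0122,0.0942,-0.122,0,0,0,255],[-0.0127,0.098,-0.1392,0,0,0,255]]]'
python3 - <<'E'
from geo import *
R,t0=frame(*POSE)
o=bot.get_obs();z=Ro.from_quat(o["tool_rot"]).as_matrix()[:,2];g=o["eef_pos"]-.011*z
l=R.T@(g-t0)-[0,0,.04];th=np.arctan2(l[2],l[1]);print("grasp local",l,np.degrees(th),np.hypot(l[1],l[2]),o["ft_torque"])
E
```

```text
clock: 5.23
eef_pos: [0.5007, 0.1808, 0.066]
tool_rot: [0.632, 0.72, 0.189, -0.213]
ft_force: [-2.7, -0.3, 5.4]
grip_width: 0.0132
grasp local [0.03986388 0.19858515 0.03523191] 10.060427185247402 0.2016862635970498 [-0.68355772  0.44974741  0.16753312]
```

```bash
python3 -m jog '[[[-0.0002,0.0015,-0.009,0,0,0,255],[-0.0003,0.0024,-0.0175,0,0,0,255],[-0.0004,0.003,-0.026,0,0,0,255],[-0.0004,0.0031,-0.031,0,0,0,255],[-0.0004,0.0031,-0.035,0,0,0,255],[-0.0004,0.0031,-0.035,0,0,0,255],[-0.0004,0.0031,-0.036,0,0,0,255],[-0.0004,0.0031,-0.036,0,0,0,255]]]'
python3 - <<'E'
from geo import *
R,t0=frame(*POSE)
o=bot.get_obs();z=Ro.from_quat(o["tool_rot"]).as_matrix()[:,2];g=o["eef_pos"]-.011*z
l=R.T@(g-t0)-[0,0,.04];th=np.arctan2(l[2],l[1]);print("grasp local",l,np.degrees(th),np.hypot(l[1],l[2]),o["ft_torque"])
E
```

```text
clock: 5.9
eef_pos: [0.5003, 0.1837, 0.03]
tool_rot: [0.632, 0.72, 0.189, -0.214]
ft_force: [-2.6, 5.3, 2.3]
grip_width: 0.0134
grasp local [ 0.03985669  0.20150576 -0.00079399] -0.22576072292464872 0.20150732182480577 [0.02500533 0.29281135 0.06421392]
```

```bash
python3 -m jog '[[[0,0,-0.001,0,0,0,255],[0,0,-0.002,0,0,0,255],[0,0,-0.002,0,0,0,255]]]'
python3 - <<'E'
from geo import *
import cv2
cv2.imwrite("pics/s2.png",cv2.resize(bot.camera("scene")[100:260,180:400],None,fx=3.5,fy=3.5,interpolation=cv2.INTER_CUBIC))
E
```

```text
clock: 6.15
eef_pos: [0.5003, 0.1837, 0.0283]
tool_rot: [0.632, 0.72, 0.189, -0.214]
ft_force: [-3.3, 4.8, 4.3]
grip_width: 0.0135
```

View pics/s2.png

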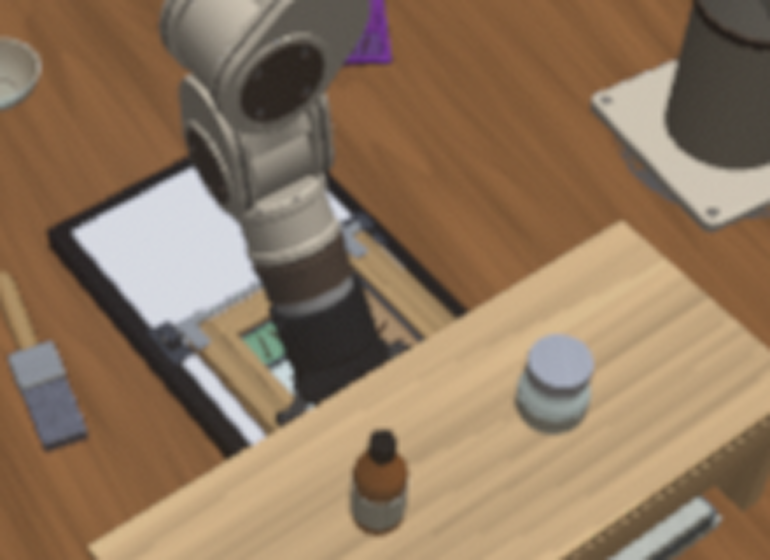

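The frame looks closed down on the panel. I'll push a bit further to confirm by force that it is on its stop.

```bash
python3 -m jog '[[[0,0,-0.001,0,0,0,255],[0,0,-0.002,0,0,0,255],[0,0,-0.002,0,0,0,255]]]';python3 -m jog '[[[0,0,-0.001,0,0,0,255],[0,0,-0.002,0,0,0,255],[0,0,-0.002,0,0,0,255]]]'
```

```text
clock: 6.45
eef_pos: [0.5004, 0.1836, 0.0263]
tool_rot: [0.632, 0.72, 0.189, -0.214]
ft_force: [-2.6, 5.3, 4.5]
grip_width: 0.0133
clock: 6.7
eef_pos: [0.5004, 0.1836, 0.0243]
tool_rot: [0.632, 0.72, 0.189, -0.214]
ft_force: [-2.1, 4.5, 4.0]
grip_width: 0.0133
```

```bash
python3 -m jog '[[[0,0,-0.001,0,0,0,255],[0,0,-0.002,0,0,0,255],[0,0,-0.002,0,0,0,255]]]';python3 -m jog '[[[0,0,-0.001,0,0,0,255],[0,0,-0.002,0,0,0,255],[0,0,-0.002,0,0,0,255]]]'
python3 - <<'E'
from geo import *
import cv2
a=cv2.resize(bot.camera("wrist"),None,fx=.78,fy=.78); cv2.imwrite("pics/w2.png",np.hstack([a,cv2.resize(bot.camera("top")[130:270,205:365],(400,a.shape[0]),interpolation=cv2.INTER_CUBIC)]))
E
```

```text
clock: 6.95
eef_pos: [0.5003, 0.1835, 0.0222]
tool_rot: [0.632, 0.72, 0.188, -0.214]
ft_force: [-4.1, 3.4, 4.5]
grip_width: 0.0134
clock: 7.2
eef_pos: [0.5005, 0.1835, 0.0215]
tool_rot: [0.632, 0.72, 0.189, -0.214]
ft_force: [-5.3, 1.9, 12.3]
grip_width: 0.0132
```

View pics/w2.png

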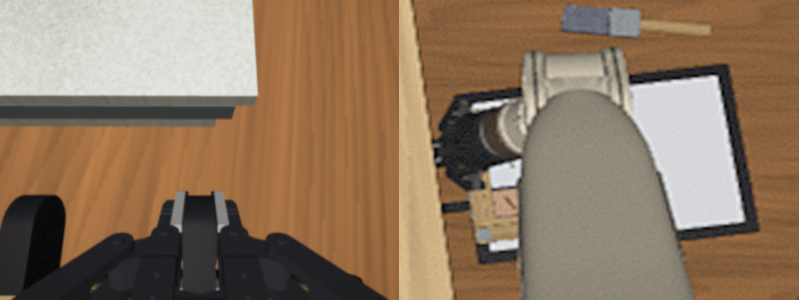

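The force jumped to 12 N with the tool lagging, so the upper frame is on its stop. The lower lug shows 80 mm to the left. I'll hold, release and back off, then go to the lower lug.

```bash
python3 -m jog '[[[0,0,0,0,0,0,255],[0,0,0,0,0,0,255],[0,0,0,0,0,0,255],[0,0,0.001,0,0,0,120],[0,0,0.001,0,0,0,120],[0,0,0.001,0,0,0,120],[0,0,0.001,0,0,0,120]]]' && python3 -m jog '[[[0.0014,-0.011,0.017,0,0,0,120],[0.003,-0.022,0.034,0,0,0,120],[0.0045,-0.034,0.052,0,0,0,120],[0.006,-0.045,0.07,0,0,0,120],[0.006,-0.045,0.07,0,0,0,120]]]'
python3 - <<'E'
from geo import *
import cv2
print(delta(*tool(POSE,np.radians(33),pt(POSE,-.04,.2,0,.002),.07)))
print(delta(*tool(POSE,np.radians(33),pt(POSE,-.04,.2,0,.002),.0)))
E
```

```text
clock: 7.88
eef_pos: [0.5012, 0.1829, 0.0208]
tool_rot: [0.633, 0.72, 0.189, -0.213]
ft_force: [-0.5, 2.0, 2.1]
grip_width: 0.0449
clock: 8.3
eef_pos: [0.5098, 0.1357, 0.0933]
tool_rot: [0.633, 0.72, 0.19, -0.21]
ft_force: [1.4, -0.2, 1.2]
grip_width: 0.0454
([-0.0836, -0.0015, -0.0018], [0.07, 0.46, 0.12])
([-0.0885, 0.0363, -0.0605], [0.07, 0.46, 0.12])
```

```bash
python3 -m jog '[[[-0.03,0,0.005,0,0,0,120],[-0.06,-0.001,0.005,0,0,0,120],[-0.084,-0.002,0,0,0.3,0,120],[-0.084,-0.002,0,0,0.4,0,120],[-0.084,-0.002,0,0,0.4,0,120]]]'
python3 - <<'E'
from geo import *
import cv2
w=bot.camera_model("wrist");cv2.imwrite("pics/w3.png",bot.camera("wrist"))
print(delta(*tool(POSE,np.radians(33),pt(POSE,-.04,.2,0,.002),.0)))
print(proj("wrist",[pt(POSE,x,.215,0,n) for x in(-.04,.04) for n in(0,.015)]))
print(proj("wrist",[pt(POSE,x,.172,0,.01) for x in(-.095,.095) ]))
E
```

```text
clock: 8.72
eef_pos: [0.4212, 0.1356, 0.0896]
tool_rot: [0.634, 0.719, 0.185, -0.216]
ft_force: [0.7, -0.1, 1.0]
grip_width: 0.045
([-0.0017, 0.0364, -0.0573], [0.02, -0.27, -0.02])
[[260.76258196 199.37956178]
 [261.04206936 192.99618616]
 [391.16167428 199.25471226]
 [400.98989412 192.85264454]]
[[162.18617521 270.20926472]
 [505.31829435 270.14048252]]
```

View pics/w3.png

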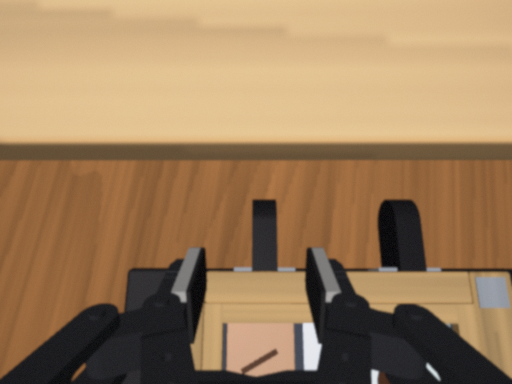

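Both lugs are level at rows 200–270, so the pair is closed. The lower lug at column 264 is centred between the fingers. Now in and grip.

```bash
python3 -m jog '[[[0,0.011,-0.017,0,0,0,120],[0,0.022,-0.034,0,0,0,120],[0,0.033,-0.051,0,0,0,120],[0,0.0365,-0.058,0,0,0,120],[0,0.0365,-0.058,0,0,0,120],[0,0.0365,-0.058,0,0,0,255],[0,0.0365,-0.058,0,0,0,255],[0,0.0365,-0.058,0,0,0,255],[0,0.0365,-0.058,0,0,0,255],[0,0.0365,-0.058,0,0,0,255]]]'
python3 - <<'E'
from geo import *
R,t0=frame(*POSE)
o=bot.get_obs();q=Ro.from_quat(o["tool_rot"]);z=q.as_matrix()[:,2];g=o["eef_pos"]-.011*z
l=R.T@(g-t0)-[0,0,.04];print(l)
r=np.hypot(*l[1:]);a0=np.arctan2(l[2],l[1])
for k in range(0,33):
    a=np.radians(180)*k/32;d=-np.radians(33)*a/np.pi  # lean falls to 0
    rot=Ro.from_rotvec(R[:,0]*d); G=t0+R@[l[0],r*np.cos(a+a0),.04+r*np.sin(a+a0)]
    T=G+.011*rot.apply(z); print(k,round(np.degrees(a),1),np.round(T-o["eef_pos"],4),np.round(np.degrees(rot.as_rotvec()),1))
E
```

```text
clock: 9.6
eef_pos: [0.4211, 0.1715, 0.0331]
tool_rot: [0.634, 0.719, 0.185, -0.216]
ft_force: [-6.4, -2.8, 3.3]
grip_width: 0.013
[-0.04019785  0.19952994  0.00235922]
0 0.0 [ 0.  0. -0.] [-0. -0. -0.]
1 5.6 [ 0.0002 -0.0013  0.0194] [-1.  -0.1 -0. ]
2 11.2 [ 0.0006 -0.0046  0.0387] [-2.  -0.3 -0. ]
3 16.9 [ 0.0013 -0.0097  0.0575] [-3.1 -0.4 -0. ]
4 22.5 [ 0.0021 -0.0166  0.0758] [-4.1 -0.5 -0. ]
5 28.1 [ 0.0033 -0.0253  0.0933] [-5.1 -0.7 -0. ]
6 33.8 [ 0.0046 -0.0357  0.1099] [-6.1 -0.8 -0. ]
7 39.4 [ 0.0062 -0.0476  0.1254] [-7.2 -0.9 -0. ]
8 45.0 [ 0.0079 -0.061   0.1396] [-8.2 -1.1 -0. ]
9 50.6 [ 0.0098 -0.0757  0.1525] [-9.2 -1.2 -0. ]
10 56.2 [ 0.0118 -0.0916  0.1639] [-10.2  -1.3  -0. ]
11 61.9 [ 0.014  -0.1086  0.1737] [-11.3  -1.5  -0. ]
12 67.5 [ 0.0163 -0.1264  0.1818] [-12.3  -1.6  -0. ]
13 73.1 [ 0.0187 -0.145   0.1881] [-13.3  -1.7  -0. ]
14 78.8 [ 0.0212 -0.164   0.1926] [-14.3  -1.9  -0. ]
15 84.4 [ 0.0237 -0.1835  0.1952] [-15.3  -2.   -0. ]
16 90.0 [ 0.0262 -0.2031  0.1958] [-16.4  -2.1  -0. ]
17 95.6 [ 0.0288 -0.2226  0.1946] [-17.4  -2.2  -0. ]
18 101.2 [ 0.0313 -0.242   0.1914] [-18.4  -2.4  -0. ]
19 106.9 [ 0.0337 -0.261   0.1864] [-19.4  -2.5  -0. ]
20 112.5 [ 0.0361 -0.2794  0.1796] [-20.5  -2.6  -0. ]
21 118.1 [ 0.0384 -0.297   0.1709] [-21.5  -2.8  -0. ]
22 123.7 [ 0.0405 -0.3138  0.1606] [-22.5  -2.9  -0. ]
23 129.4 [ 0.0426 -0.3294  0.1487] [-23.5  -3.   -0. ]
24 135.0 [ 0.0444 -0.3438  0.1354] [-24.5  -3.2  -0. ]
25 140.6 [ 0.0461 -0.3569  0.1207] [-25.6  -3.3  -0. ]
26 146.2 [ 0.0476 -0.3685  0.1048] [-26.6  -3.4  -0. ]
27 151.9 [ 0.0489 -0.3785  0.0879] [-27.6  -3.6  -0. ]
28 157.5 [ 0.05   -0.3868  0.0701] [-28.6  -3.7  -0. ]
29 163.1 [ 0.0508 -0.3933  0.0515] [-29.7  -3.8  -0. ]
30 168.8 [ 0.0514 -0.398   0.0325] [-30.7  -4.   -0. ]
31 174.4 [ 0.0518 -0.4008  0.0131] [-31.7  -4.1  -0. ]
32 180.0 [ 0.0519 -0.4017 -0.0065] [-32.7  -4.2  -0. ]
```

Run:
```python
from geo import *
R,t0=frame(*POSE)
o=bot.get_obs();q=Ro.from_quat(o["tool_rot"]);z=q.as_matrix()[:,2];g=o["eef_pos"]-.011*z
l=R.T@(g-t0)-[0,0,.04]
r=np.hypot(*l[1:]);a0=np.arctan2(l[2],l[1]);ref=None
np.savez("sw.npz",l=l,z=z,p=o["eef_pos"])
for k in range(0,37):
    A=5*k;a=np.radians(A);d=np.radians(np.interp(A,[0,15,40,180],[0,8,8,-33]))
    rot=Ro.from_rotvec(R[:,0]*d); T=t0+R@[l[0],r*np.cos(a+a0),.04+r*np.sin(a+a0)]+.011*rot.apply(z)
    if k%10==0:
        if ref is not None: print(A,np.round(T-ref[0],4).tolist(),np.round(np.degrees((rot*ref[1].inv()).as_rotvec()),1).tolist())
        ref=(T,rot);print("call",A)
    else: print(A,np.round(T-ref[0],4).tolist(),np.round(np.degrees((rot*ref[1].inv()).as_rotvec()),1).tolist())
```

```text
call 0
5 [0.0001, -0.0005, 0.0177] [2.6, 0.3, 0.0]
10 [0.0003, -0.0026, 0.0352] [5.3, 0.7, 0.0]
15 [0.0008, -0.0061, 0.0525] [7.9, 1.0, 0.0]
20 [0.0015, -0.0115, 0.069] [7.9, 1.0, 0.0]
25 [0.0024, -0.0183, 0.085] [7.9, 1.0, 0.0]
30 [0.0034, -0.0265, 0.1004] [7.9, 1.0, 0.0]
35 [0.0046, -0.0359, 0.1149] [7.9, 1.0, 0.0]
40 [0.006, -0.0466, 0.1286] [7.9, 1.0, 0.0]
45 [0.0076, -0.0586, 0.1411] [6.5, 0.8, 0.0]
50 [0.0093, -0.0717, 0.1526] [5.0, 0.6, 0.0]
call 50
55 [0.0018, -0.014, 0.0103] [-1.5, -0.2, -0.0]
60 [0.0037, -0.0289, 0.0193] [-2.9, -0.4, -0.0]
65 [0.0058, -0.0446, 0.027] [-4.4, -0.6, 0.0]
70 [0.0079, -0.0608, 0.0333] [-5.8, -0.8, 0.0]
75 [0.01, -0.0776, 0.0382] [-7.3, -0.9, 0.0]
80 [0.0122, -0.0947, 0.0416] [-8.7, -1.1, 0.0]
85 [0.0145, -0.1121, 0.0435] [-10.2, -1.3, 0.0]
90 [0.0167, -0.1296, 0.044] [-11.6, -1.5, 0.0]
95 [0.019, -0.1471, 0.0429] [-13.1, -1.7, 0.0]
100 [0.0213, -0.1645, 0.0403] [-14.5, -1.9, 0.0]
call 100
105 [0.0022, -0.0171, -0.0041] [-1.5, -0.2, 0.0]
110 [0.0044, -0.0337, -0.0096] [-2.9, -0.4, 0.0]
115 [0.0064, -0.0499, -0.0166] [-4.4, -0.6, -0.0]
120 [0.0084, -0.0653, -0.0249] [-5.8, -0.8, 0.0]
125 [0.0103, -0.0801, -0.0345] [-7.3, -0.9, -0.0]
130 [0.0121, -0.0939, -0.0453] [-8.7, -1.1, 0.0]
135 [0.0138, -0.1068, -0.0573] [-10.2, -1.3, 0.0]
140 [0.0153, -0.1185, -0.0703] [-11.6, -1.5, 0.0]
145 [0.0167, -0.1292, -0.0843] [-13.1, -1.7, 0.0]
150 [0.0179, -0.1385, -0.0991] [-14.5, -1.9, 0.0]
call 150
155 [0.001, -0.0081, -0.0156] [-1.5, -0.2, 0.0]
160 [0.0019, -0.0148, -0.0318] [-2.9, -0.4, 0.0]
165 [0.0026, -0.02, -0.0485] [-4.4, -0.6, 0.0]
170 [0.0031, -0.0239, -0.0655] [-5.8, -0.8, 0.0]
175 [0.0034, -0.0262, -0.0828] [-7.3, -0.9, 0.0]
180 [0.0035, -0.027, -0.1002] [-8.7, -1.1, 0.0]
```

```bash
python3 -m jog '[[[0,0,0.009,1.5,0.2,0,255],[0.0001,-0.0005,0.0177,3,0.4,0,255],[0.0003,-0.0026,0.0352,6,0.8,0,255],[0.0008,-0.0061,0.0525,7.9,1,0,255]]]'
```

```text
clock: 9.93
eef_pos: [0.4219, 0.1654, 0.0849]
tool_rot: [0.619, 0.703, 0.229, -0.266]
ft_force: [-3.0, -1.7, -8.5]
grip_width: 0.013
```

Forces are fine, so I'll carry on: 15° to 50°, then 50° to 100°.

```bash
python3 -m jog '[[[0.0007,-0.0054,0.0165,0,0,0,255],[0.0016,-0.0122,0.0325,0,0,0,255],[0.0026,-0.0204,0.0479,0,0,0,255],[0.0038,-0.0298,0.0624,0,0,0,255],[0.0052,-0.0405,0.0761,0,0,0,255],[0.0068,-0.0525,0.0886,-1.4,-0.2,0,255],[0.0085,-0.0656,0.1001,-2.9,-0.4,0,255]]]' && python3 -m jog '[[[0.0018,-0.014,0.0103,-1.5,-0.2,0,255],[0.0037,-0.0289,0.0193,-2.9,-0.4,0,255],[0.0058,-0.0446,0.027,-4.4,-0.6,0,255],[0.0079,-0.0608,0.0333,-5.8,-0.8,0,255],[0.01,-0.0776,0.0382,-7.3,-0.9,0,255],[0.0122,-0.0947,0.0416,-8.7,-1.1,0,255],[0.0145,-0.1121,0.0435,-10.2,-1.3,0,255],[0.0167,-0.1296,0.044,-11.6,-1.5,0,255],[0.019,-0.1471,0.0429,-13.1,-1.7,0,255],[0.0213,-0.1645,0.0403,-14.5,-1.9,0,255]]]'
python3 - <<'E'
from geo import *
R,t0=frame(*POSE);o=bot.get_obs();z=Ro.from_quat(o["tool_rot"]).as_matrix()[:,2]
l=R.T@(o["eef_pos"]-.011*z-t0)-[0,0,.04];print(l,np.degrees(np.arctan2(l[2],l[1])),np.hypot(*l[1:]),np.degrees(np.arcsin((R.T@z)[1])),o["joint_pos"])
E
```

```text
clock: 10.52
eef_pos: [0.4303, 0.0994, 0.1851]
tool_rot: [0.625, 0.709, 0.212, -0.247]
ft_force: [-2.2, -0.1, -9.2]
grip_width: 0.0128
clock: 11.35
eef_pos: [0.4511, -0.0637, 0.2259]
tool_rot: [0.647, 0.734, 0.132, -0.156]
ft_force: [-5.7, 3.5, -4.5]
grip_width: 0.0131
[-0.0405611  -0.03593778  0.1959373 ] 100.39336879655376 0.1992057992185314 23.62316390588493 [-0.36858041  0.30718814 -0.01189636  1.46346252  0.35654804  1.03746296]
```

```bash
python3 -m jog '[[[0.0022,-0.0171,-0.0041,-1.5,-0.2,0,255],[0.0044,-0.0337,-0.0096,-2.9,-0.4,0,255],[0.0064,-0.0499,-0.0166,-4.4,-0.6,0,255],[0.0084,-0.0653,-0.0249,-5.8,-0.8,0,255],[0.0103,-0.0801,-0.0345,-7.3,-0.9,0,255],[0.0121,-0.0939,-0.0453,-8.7,-1.1,0,255],[0.0138,-0.1068,-0.0573,-10.2,-1.3,0,255],[0.0153,-0.1185,-0.0703,-11.6,-1.5,0,255],[0.0167,-0.1292,-0.0843,-13.1,-1.7,0,255],[0.0179,-0.1385,-0.0991,-14.5,-1.9,0,255]]]' && python3 -m jog '[[[0.0005,-0.004,-0.008,-0.8,-0.1,0,255],[0.001,-0.0081,-0.0156,-1.5,-0.2,0,255],[0.0015,-0.0116,-0.0237,-2.2,-0.3,0,255],[0.0019,-0.0148,-0.0318,-2.9,-0.4,0,255],[0.0023,-0.0175,-0.04,-3.6,-0.5,0,255],[0.0026,-0.02,-0.0485,-4.4,-0.6,0,255],[0.0029,-0.022,-0.057,-5.1,-0.7,0,255],[0.0031,-0.0239,-0.0655,-5.8,-0.8,0,255],[0.0033,-0.0252,-0.074,-6.5,-0.9,0,255],[0.0034,-0.0262,-0.0828,-7.3,-0.9,0,255]]]'
python3 - <<'E'
from geo import *
R,t0=frame(*POSE);o=bot.get_obs();z=Ro.from_quat(o["tool_rot"]).as_matrix()[:,2]
l=R.T@(o["eef_pos"]-.011*z-t0)-[0,0,.04];print(l,np.degrees(np.arctan2(l[2],l[1])),np.hypot(*l[1:]),np.degrees(np.arcsin((R.T@z)[1])))
E
```

```text
clock: 12.18
eef_pos: [0.469, -0.2037, 0.1269]
tool_rot: [0.66, 0.748, 0.048, -0.06]
ft_force: [-6.1, -1.4, 1.9]
grip_width: 0.0133
clock: 13.02
eef_pos: [0.4723, -0.2297, 0.0439]
tool_rot: [0.662, 0.75, 0.006, -0.012]
ft_force: [-6.3, -1.3, 1.7]
grip_width: 0.0133
[-0.04084526 -0.19913293  0.01489471] 175.72236676434395 0.19968919684947264 1.4731513829259575
```

Now I'll lower gently onto the stop, watching the force.

```bash
python3 -m jog '[[[0,-0.0003,-0.004,0,0,0,255],[0,-0.0005,-0.008,0,0,0,255],[0.0001,-0.0008,-0.012,0,0,0,255],[0.0001,-0.0008,-0.015,0,0,0,255],[0.0001,-0.0008,-0.015,0,0,0,255]]]' && python3 -m jog '[[[0,0,-0.001,0,0,0,255],[0,0,-0.002,0,0,0,255],[0,0,-0.002,0,0,0,255]]]'
```

```text
clock: 13.43
eef_pos: [0.4724, -0.23, 0.0284]
tool_rot: [0.662, 0.75, 0.006, -0.013]
ft_force: [-5.1, -2.7, -1.3]
grip_width: 0.0128
clock: 13.68
eef_pos: [0.4723, -0.23, 0.0268]
tool_rot: [0.661, 0.75, 0.006, -0.013]
ft_force: [-5.9, -2.6, 0.4]
grip_width: 0.0129
```

```bash
python3 -m jog '[[[0,0,-0.001,0,0,0,255],[0,0,-0.002,0,0,0,255],[0,0,-0.002,0,0,0,255]]]';python3 -m jog '[[[0,0,-0.001,0,0,0,255],[0,0,-0.002,0,0,0,255],[0,0,-0.002,0,0,0,255]]]'
```

```text
clock: 13.93
eef_pos: [0.4723, -0.23, 0.0249]
tool_rot: [0.662, 0.75, 0.006, -0.013]
ft_force: [-5.8, -2.2, 0.9]
grip_width: 0.0133
clock: 14.18
eef_pos: [0.4723, -0.23, 0.0229]
tool_rot: [0.661, 0.75, 0.006, -0.013]
ft_force: [-5.8, -2.1, 1.1]
grip_width: 0.0129
```

```bash
python3 -m jog '[[[0,0,-0.001,0,0,0,255],[0,0,-0.002,0,0,0,255],[0,0,-0.002,0,0,0,255]]]';python3 -m jog '[[[0,0,-0.001,0,0,0,255],[0,0,-0.002,0,0,0,255],[0,0,-0.002,0,0,0,255]]]'
python3 - <<'E'
from geo import *
import cv2
cv2.imwrite("pics/s3.png",cv2.resize(bot.camera("scene")[90:250,170:390],None,fx=3.5,fy=3.5,interpolation=cv2.INTER_CUBIC))
E
```

```text
clock: 14.43
eef_pos: [0.4723, -0.2298, 0.0208]
tool_rot: [0.661, 0.75, 0.006, -0.013]
ft_force: [-5.7, -1.5, 0.1]
grip_width: 0.0129
clock: 14.68
eef_pos: [0.4723, -0.2298, 0.0188]
tool_rot: [0.662, 0.75, 0.006, -0.013]
ft_force: [-5.2, -2.0, 1.1]
grip_width: 0.0132
```

View pics/s3.png

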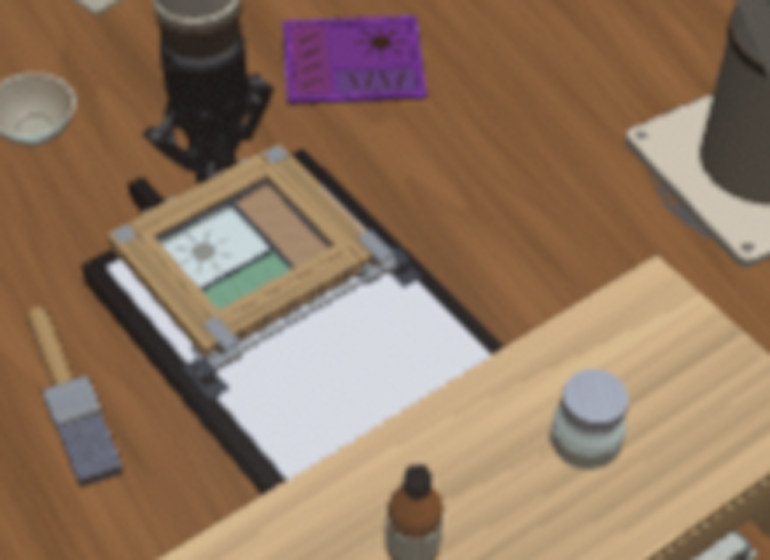

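The panel is back-up inside the frames and the pair is nearly down, but there is no contact force yet. I'll keep lowering gently.

```bash
python3 -m jog '[[[0,0,-0.001,0,0,0,255],[0,0,-0.002,0,0,0,255],[0,0,-0.002,0,0,0,255]]]';python3 -m jog '[[[0,0,-0.001,0,0,0,255],[0,0,-0.002,0,0,0,255],[0,0,-0.002,0,0,0,255]]]'
```

```text
clock: 14.98
eef_pos: [0.4723, -0.2297, 0.0168]
tool_rot: [0.661, 0.75, 0.006, -0.013]
ft_force: [-5.5, -2.0, 0.2]
grip_width: 0.0125
clock: 15.23
eef_pos: [0.4723, -0.2295, 0.0148]
tool_rot: [0.661, 0.75, 0.006, -0.013]
ft_force: [-5.9, -0.6, 1.7]
grip_width: 0.0131
```

Run:
```python
from geo import *
import cv2
a=cv2.resize(bot.camera("wrist"),None,fx=.8,fy=.8)
s=bot.camera("scene");
for th,c in((np.pi,(0,0,255)),(np.pi-.1,(255,0,0))):
    for x in(-.095,.095):
        pr=proj("scene",pt(POSE,x,.172,th,-.01))[0]; print(th,x,pr,proj("scene",pt(POSE,x,.172,th,0.01))[0],proj("wrist",pt(POSE,x,.172,th,-.01))[0])
b=cv2.resize(s[120:190,190:290],(390,273),interpolation=cv2.INTER_CUBIC)
b=cv2.copyMakeBorder(b,0,a.shape[0]-273,0,0,cv2.BORDER_CONSTANT)
cv2.imwrite("pics/c4.png",np.hstack([a,b]))
```

```text
3.141592653589793 -0.095 [249.61956598 130.49269753] [249.77633583 134.75711507] [ 87.35391685 251.13598176]
3.141592653589793 0.095 [200.36266931 156.3612892 ] [201.05695609 160.53773682] [681.04295009 251.04529844]
3.041592653589793 -0.095 [249.81267246 127.09741505] [249.61710947 131.06611018] [ 56.8852871  272.50260115]
3.041592653589793 0.095 [200.06983614 153.07086021] [200.4367917  156.92029935] [757.6945423  272.71044059]
```

View pics/c4.png

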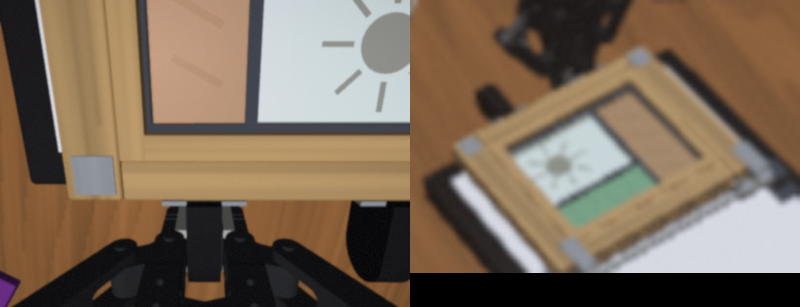

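The pictures put the frame within about 2° of flat, with the fingers low on the lug. A few more millimetres with force checks.

```bash
python3 -m jog '[[[0,0,-0.001,0,0,0,255],[0,0,-0.002,0,0,0,255],[0,0,-0.002,0,0,0,255]]]';python3 -m jog '[[[0,0,-0.001,0,0,0,255],[0,0,-0.002,0,0,0,255],[0,0,-0.002,0,0,0,255]]]'
python3 - <<'E'
from geo import *
import cv2
im=bot.camera("wrist");cv2.imwrite("pics/w5.png",im)
g=cv2.cvtColor(im,cv2.COLOR_BGR2HSV)
# bottom edge of the wooden frame at several columns
for c in(170,190,330,350):
    col=g[:,c]; w=(col[:,1]>60)&(col[:,2]>120);print(c,np.where(w)[0].max() if w.any() else None, np.where(w[:300])[0][-1])
print(proj("wrist",[pt(POSE,-.06,.172,t,-.01) for t in(np.pi,np.pi-.05)]))
E
```

```text
clock: 15.58
eef_pos: [0.4723, -0.2295, 0.0146]
tool_rot: [0.661, 0.75, 0.007, -0.013]
ft_force: [-9.9, 1.7, 14.0]
grip_width: 0.0129
clock: 15.83
eef_pos: [0.4724, -0.2295, 0.0144]
tool_rot: [0.661, 0.75, 0.007, -0.012]
ft_force: [-13.1, 2.5, 26.4]
grip_width: 0.013
170 301 299
190 301 299
330 304 299
350 297 297
[[195.09380752 251.65625631]
 [189.97499486 262.28295039]]
```

At 14–26 N with the fingertips still about 6 mm above the table, the pair is seated on its stop. I'll relax, release and withdraw upward.

```bash
python3 -m jog '[[[0,0,0.002,0,0,0,255],[0,0,0.0035,0,0,0,255],[0,0,0.0035,0,0,0,255],[0,0,0.0035,0,0,0,120],[0,0,0.0035,0,0,0,120],[0,0,0.0035,0,0,0,120],[0,0,0.0035,0,0,0,120],[0,0,0.0035,0,0,0,120]]]' && python3 -m jog '[[[0,0,0.015,0,0,0,120],[0,0,0.03,0,0,0,120],[0,0,0.055,0,0,0,120],[0,0,0.09,0,0,0,120],[0,-0.02,0.13,0,0,0,120],[0,-0.04,0.17,0,0,0,120],[0,-0.04,0.2,0,0,0,120],[0,-0.04,0.2,0,0,0,120],[0,-0.04,0.2,0,0,0,120]]]'
python3 - <<'E'
from geo import *
import cv2
a=cv2.resize(bot.camera("wrist"),None,fx=.78,fy=.78)
s=bot.camera("scene");b=cv2.resize(s[90:230,170:320],(400,a.shape[0]),interpolation=cv2.INTER_CUBIC)
cv2.imwrite("pics/f.png",np.hstack([a,b]))
C=[(x,r) for x in(-.095,.095) for r in(.012,.172)]
for t in(np.pi,np.pi-.07): print(np.round(proj("wrist",[pt(POSE,x,r,t,-.01) for x,r in C])*.78).tolist(),np.round(proj("scene",[pt(POSE,x,r,t,-.01) for x,r in C]),1).tolist())
E
```

```text
clock: 16.55
eef_pos: [0.4754, -0.2298, 0.0144]
tool_rot: [0.661, 0.75, 0.007, -0.01]
ft_force: [0.3, -0.1, 0.1]
grip_width: 0.0449
clock: 17.3
eef_pos: [0.4765, -0.2708, 0.2169]
tool_rot: [0.661, 0.75, 0.008, -0.008]
ft_force: [0.3, 0.8, -1.3]
grip_width: 0.0451
[[143.0, -102.0], [152.0, 81.0], [353.0, -103.0], [329.0, 80.0]] [[279.3, 160.1], [249.6, 130.5], [228.7, 188.8], [200.4, 156.4]]
[[143.0, -103.0], [150.0, 80.0], [354.0, -104.0], [335.0, 80.0]] [[279.4, 160.0], [249.7, 128.1], [228.8, 188.8], [200.1, 154.0]]
```

View pics/f.png

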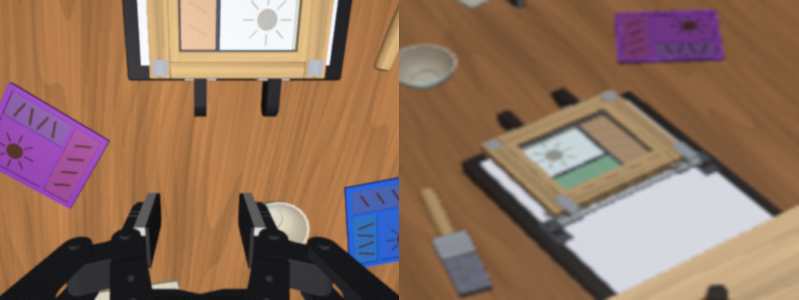

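Both frames lie flat with the lugs side by side. The free-edge corners match the fully turned prediction, and the panel is back-up inside. The gripper is clear, so I'm handing in.

Run:
```python
from workcell import bot
print(bot.job_done(), bot.get_obs()["clock"])
```

```text
the job is handed in; nothing more can be done
the job is handed in; nothing more can be done
```

The panel now lies back up between the closed frames on the -y half of the light box. The job was handed in soon after 17.3 s, with the gripper open and clear; no verdict was reported.

**What I did**
- I gripped the upper lug with the tool leaning back 33° and closed the upper frame onto its stop. The force there rose to 12 N.
- I then gripped the lower lug, leaning up to 41° to stay clear of the riser. I swung the pair over at about 1 rad/s and lowered it in 2 mm steps until it seated. The force reached 26 N before I released.

**Last checks**
- In the wrist view the free edge measured about 175 px wide. The prediction is 177 px fully turned over and 185 px at 0.07 rad short, so the pair looks flat.
- The scene view agrees within about 2.5 px, and the two lugs lie side by side.
- I saw no force spike near the riser. The brush and dish look unmoved in the last picture. The bottle and jar stood in place just before seating; in the last picture the jar is out of view and only the bottle's top shows.

**What disagreed**
- Both stops were felt 9 to 12 mm lower at the fingers than calculated. I think the lug crept between the pads, so I relied on the contact force and the pictures instead.
- I did not measure the joint angles or how far the panel's centre is from the hinge.

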